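# Clamp the pill-cutting block

## Task

Lay the loose grooved cutting block lengthwise on the bed of the bench clamp, between its two jaws, and let go of it; then squeeze the clamp's ratchet trigger again and again until the sliding jaw grips the block firmly, without bruising the block. Move the jaw with the trigger only, never by pushing it, let the trigger spring back at the end, and leave the other things on the counter where they stand.

Things in the scene. Friction and masses are not known exactly. Their poses are not given: they have to be found in the camera images.
- block_mid (a point): centre (half-way up) of the loose grooved cutting block, wood, 40 x 60 x 40 mm (x, y, z), 0.18 to 0.35 kg, brass ribs along its long y axis on its flat top; it stands on the counter, this point 20 mm up. Grasp it by its +x and -x sides, 40 mm apart. It bruises if the jaw presses it with more than 35 N.
- clamp: fixed bench clamp; origin on the counter under its 100 x 300 x 12 mm iron base plate, x across the bar, y along it. From -y to +y it carries: fixed jaw, bed, sliding jaw, ratchet housing (y 31 to 105 mm, 95 mm high, 44 mm wide) with the fixed upright grip and, behind it, the trigger lever on top. The jaws are 38 mm wide and reach 74 mm above the counter.
- bed (a point): point on top of the clamp's 30 mm wide bed, 30 mm above the counter, axes as the clamp's: set the underside of the block here, its y along the clamp's y, either way round. The fixed jaw's face stands 37 to 49 mm away to -y (set differently each time, not measured), the opened sliding jaw's 43 to 55 mm to +y: the block is free of both until the jaw pushes it home.
- jaw_face (a point): centre of the sliding jaw's rubber face, which looks to the clamp's -y, 50 mm above the counter. The jaw ratchets to -y only, 60 mm at most, about 10 mm for each full squeeze (the first 0 to 5 mm may be idle until the pawl meets a tooth), and stays where left. The pad gives 1 mm for 8 N. Firm: more than 10 N on the block after the trigger is let go; it keeps 20 N at most.
- jaw: sliding jaw with its toothed steel bar; origin and axes coincide with the clamp's when fully open, and it travels along the clamp's -y. The robot must not push it (6 N at most).
- grip_mid (a point): centre of the fixed upright grip post, 140 mm above the counter; the post is 26 mm wide across the bar, 10 mm thick along it, its top 160 mm above the counter; axes as the clamp's. The trigger lever stands beside it to +y; nothing else near is as high. Grip and lever measure 50 mm over their outer faces when let go, 24 mm fully squeezed.
- trigger_pad (a point): point on the outer (+y) face of the steel trigger lever (26 mm wide, 8 mm thick, top 164 mm above the counter), 140 mm above the counter, 120 mm above its hinge: press here to the clamp's -y, towards the grip, by squeezing lever and grip from above or pressing the lever alone; slowly, about 30 mm/s. This face is 45 mm from grip_mid let go, 19 mm fully squeezed.
- trigger (a joint): trigger lever's angle, rad: 0 let go (springs back by itself), 0.22 its hard stop. Force on the lever at trigger_pad: up to 9 N idle, about 14 N while the jaw runs free; beyond that each newton adds 2.3 N on the block: 18 N is just firm, 20 to 25 N good, over 28 N bruises. Only a stop short of 0.22 under such a force means a firm grip. One finger pressing alone may bear both fingers' force.
- bowl: pale celadon bowl, 110 mm across, 50 mm high, origin under its centre; a bystander.
- canister: lidded pewter canister, 78 mm across, 107 mm high, origin under its centre; a bystander.
- tally_holder: bamboo tally holder, 62 mm across, 100 mm high, with slips standing out to 160 mm, origin under its centre; a bystander.
- pill_roller: pill-cutting roller with brass knob on an iron base 110 x 170 mm, 84 mm high, fixed; origin under its centre; a bystander.
Not all that is in view belongs to the job. Several things look just like the part that bears block_mid: the one meant starts nearest to the robot's base.

How it is judged:
On the way, in this order (a step that is already met when the one before it is completed fails the run):
1. the block lies on the bed between the jaws, let go, not yet gripped (horizontal distance between block_mid and bed below 0.03 m and x of block_mid in the frame of bed between -0.01 and 0.01 m and z of block_mid in the frame of bed between 0.0175 and 0.0235 m and contact force between block and the fingers below 0.2 N and contact force between jaw and block below 4 N), for 0.2 s.
2. the trigger is squeezed (value of joint trigger above 0.08 rad).
3. the sliding jaw grips the block firmly with the trigger let go (contact force between jaw and block above 10 N and value of joint trigger below 0.05 rad), for 0.2 s.
At the end, for the whole second after the job is handed in: The block lies flat on the bed (within 3 mm in height), ribs up, in line with the bar within 0.12 rad and within 10 mm of the bed's middle line, at rest, gripped by the sliding jaw with more than 10 N, and the trigger has sprung back (below 0.05 rad) (all of step 3 and x of block_mid in the frame of bed between -0.01 and 0.01 m and y of block_mid in the frame of bed between -0.03 and 0.03 m and z of block_mid in the frame of bed between 0.0175 and 0.0235 m and angle between the y axis of block_mid and the y axis of clamp, either way round below 0.12 rad and angle between block_mid's own z axis and vertical below 0.1 rad and linear speed of block below 0.01 m/s); the robot touches nothing.
It fails at once if the jaw presses the block with more than 35 N and bruises it (contact force between jaw and block above 35 N).
It fails at once if the robot pushes the sliding jaw (contact force between any of the fingers, the arm and jaw above 6 N).
It fails at once if a bystander is moved by more than 15 mm (distance of any of bowl, canister, tally_holder from where it was at the start of the episode above 0.015 m).
It also fails if it takes over 54 s, if anything falls off the work surface, if the arm or the gripper's body presses on something with over 40 N, if the wrist force passes 120 N, or if a joint passes its speed limit or range.

## Robot

A 6-joint arm with a two-finger parallel gripper is mounted at the origin on the work surface. World frame = base frame: x ahead of the robot, y to its left, z up, the work surface at z = 0. Lengths are in m, angles in rad, forces in N, time in s.
With the tool pointing down it reaches from about 0.25 to 0.85 m from the base axis. Payload 12.5 kg.
Tool frame: the origin (TCP) lies at the centre of the arm's flange, where the gripper is bolted on; the fingertips stand 186 mm ahead of it and the grasp point (between the pads) lies 167 mm ahead of it; x points along the fingers, z is the direction in which the jaws open and shut, and the axes are right-handed (so a half turn about x gives the same grasp; the last joint's range is limited). The gripper opens to 93 mm and grips with 3 to 60 N. Pads are 15 mm wide; open, the fingers measure 128 mm over their backs; the gripper's body (75 mm by 188 mm) begins 65 mm behind the grasp point.
Start: joints at [-1.383, 0.351, 1.652, -0, 1.139, -0.085], TCP at [0.148, -0.53, 0.405] pointing down, gripper open.
Joint ranges: [-2.75, 2.75], [-0.79, 2.1], [0.01, 2.65], [-1.57, 4.71], [0.07, 3.14], [-2.87, 2.87]. Speed limits (rad/s): [2.22, 2.22, 2.79, 3.14, 3.14, 3.14].

## Interface

Orientations are given as a rotation vector (axis times angle).
In Python, from workcell import arm gives the robot as it stands.
- The arm moves only by the shell command python3 -m handwheel 'ROWS' [OPENING] [FORCE]. ROWS is JSON, a list that holds one entry, the list of rows, each a list of 6 numbers: the shift along the tool's x, y, z normalised to -1 to 1, where 1 is 0.03 m, then the turn, a rotation vector about the tool's x, y, z normalised to -1 to 1, where 1 is 0.15 rad. A call has exactly 5 rows; each row shifts and turns the pose as measured when the row begins, along the tool's axes as they then stand; what a row does not reach is not made up. A row lasts 1/8 s, in which the tool goes at most 62.5 mm and 10.7 degrees, less where a joint would pass 70% of its speed; a pose out of reach is approached as far as the arm can. A call with a number of a shift or a turn outside -1 to 1 is refused whole. A call with a gripper value outside its range is refused whole. OPENING is the gripper's target within -1 to 1 (fully open at 1, half-way at 0, shut at -1), set as the call begins (- or left out, the last holds). The fingers move at their own pace and stop on an object; FORCE is the grip in N (left out, the last holds). Time passes only in rows, so rows that do not move let the fingers close, or fill a call up. It gives the time, the measured TCP pose, the force and the opening at its end, in the units of the state.
- arm.sense(): the state, without advancing time (a new reading comes with each control period).
- arm.snapshot(name): name is "side" or "top"; returns a dict with "pixels" (400x640x3 uint8, red, green, blue), "fx", "fy", "cx", "cy" (pixels), "D" ([k1, k2, p1, p2, k3] as OpenCV has them; the pictures are not rectified), "eye" and "rotation" of the camera in the world. Camera axes: x right, y down, z forward; pixel columns grow to the right and rows downward; lengths in m; the calibration is good to about 2 mm. A picture is of the moment at which its call begins. There is no depth.
- arm.sign_off(): hands the job in, once; it reports no verdict.
The state is a dict: "time_s": time; "joint_pos": joint angles; "dq": joint speeds; "joint_efforts": joint torques, N m; "tool_pos": TCP position; "orientation": TCP orientation; "force": force on the tool from outside, world axes, zero at the start; "ft_torque": the same for the moment, N m; "grip_width": finger opening in m.
Only numpy, scipy, OpenCV 4.12 (cv2) and the standard library are available. Lean on these libraries where they do the work, as an engineer would, in place of code of your own. Each camera call takes 0.05 s, during which the arm holds its last target.

## Working session

There is one attempt and no reset: what is moved stays moved. The work goes in short steps, Python scripts to look and compute and a shell command to move; the robot and the scene stay as the last step left them, time stands still between calls to the robot, and variables do not carry over. Pictures are saved under pics/ and viewed, and the job is handed in when it is done.

```bash
ls; mkdir -p pics
python3 - <<'E'
from workcell import arm
import cv2,numpy as np
s=arm.sense()
for k,v in s.items(): print(k,np.round(v,4))
for n in("top","side"):
    d=arm.snapshot(n); cv2.imwrite(f"pics/{n}0.png",d["pixels"][:,:,::-1])
    print(n,{k:np.round(d[k],4).tolist() for k in d if k!="pixels"})
    np.savez(f"{n}0.npz",**d)
E
```

```text
pics
time_s 0.0
joint_pos [-1.3826  0.3512  1.6524 -0.      1.1391 -0.0846]
dq [-0.0003 -0.0006 -0.0004 -0.     -0.0002  0.0011]
joint_efforts [-5.00000e-04 -4.97329e+01 -2.85257e+01  6.98000e-02  2.57000e-02
 -1.00000e-04]
tool_pos [ 0.1482 -0.5295  0.4042]
orientation [ 1.0067  1.3269 -1.0054]
force [ 0.8811 -0.7096  0.6465]
ft_torque [-0.0494 -0.0027  0.0128]
grip_width 0.0928
top {'fx': 387.1853, 'fy': 387.1853, 'cx': 318.5638, 'cy': 198.4292, 'D': [-0.0471, 0.0, 0.0, 0.0, 0.0], 'eye': [0.5502, -0.0359, 1.1327], 'rotation': [-2.1922, 2.1794, -0.0771]}
side {'fx': 411.2725, 'fy': 411.2725, 'cx': 316.9756, 'cy': 195.5805, 'D': [-0.0586, 0.0, 0.0, 0.0, 0.0], 'eye': [0.0763, 0.8363, 0.8934], 'rotation': [-0.7219, 2.505, -1.2459]}
```

View pics/top0.png

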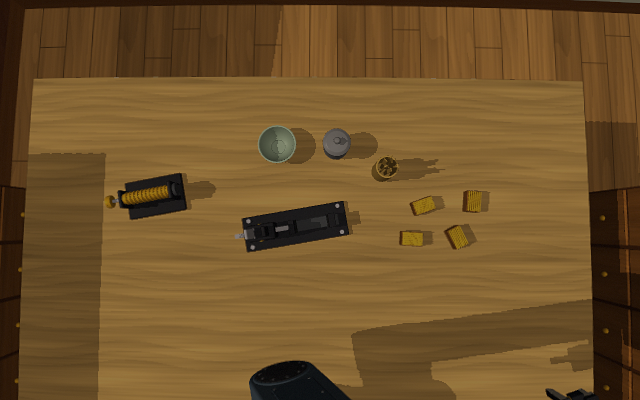

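View pics/side0.png

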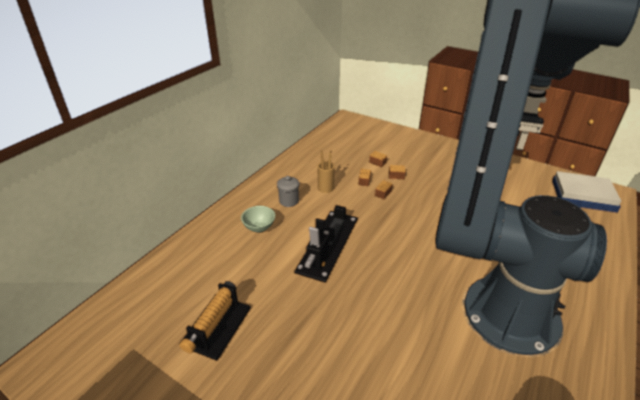

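The top view shows the clamp at about (295,227) with its trigger end on the left. Four similar blocks stand at about (411,239), (458,237), (424,205) and (475,202). Next I'll crop and measure.

```bash
cat > h.py <<'E'
import numpy as np,cv2
from scipy.spatial.transform import Rotation as R
def load(n): 
    d=np.load(n); return {k:d[k] for k in d}
def K(d): return np.array([[float(d["fx"]),0,float(d["cx"])],[0,float(d["fy"]),float(d["cy"])],[0,0,1]])
def Rm(d):
    r=np.array(d["rotation"]); return r if r.shape==(3,3) else R.from_rotvec(r).as_matrix()
def ray(d,uv):
    p=cv2.undistortPoints(np.array(uv,float).reshape(-1,1,2),K(d),np.array(d["D"],float)).reshape(-1,2)
    return np.c_[p,np.ones(len(p))]@Rm(d).T
def onz(d,uv,z):
    v=ray(d,uv); e=np.array(d["eye"]); z=np.broadcast_to(z,(len(v),))
    return e+v*((z-e[2])/v[:,2])[:,None]
def proj(d,P):
    Rw=Rm(d).T; P=np.array(P,float).reshape(-1,3)
    return cv2.projectPoints(P,cv2.Rodrigues(Rw)[0],-Rw@np.array(d["eye"]),K(d),np.array(d["D"],float))[0].reshape(-1,2)
def crop(d,x0,y0,x1,y1,s,name):
    c=d["pixels"][y0:y1,x0:x1,::-1]; c=cv2.resize(c,None,fx=s,fy=s,interpolation=cv2.INTER_CUBIC)
    cv2.imwrite(name,c)
E
python3 - <<'E'
from h import *
t=load("top0.npz");s=load("side0.npz")
print(onz(t,[(411,239),(458,237),(424,205),(475,202)],.04).round(3))
crop(t,230,190,360,260,6,"pics/clamp_t.png")
crop(t,385,180,495,255,7,"pics/blk_t.png")
crop(s,285,190,375,290,6,"pics/clamp_s.png")
crop(s,345,145,420,205,8,"pics/blk_s.png")
E
```

```text
[[ 0.514 -0.297  0.04 ]
 [ 0.52  -0.431  0.04 ]
 [ 0.61  -0.335  0.04 ]
 [ 0.619 -0.482  0.04 ]]
```

View pics/clamp_t.png

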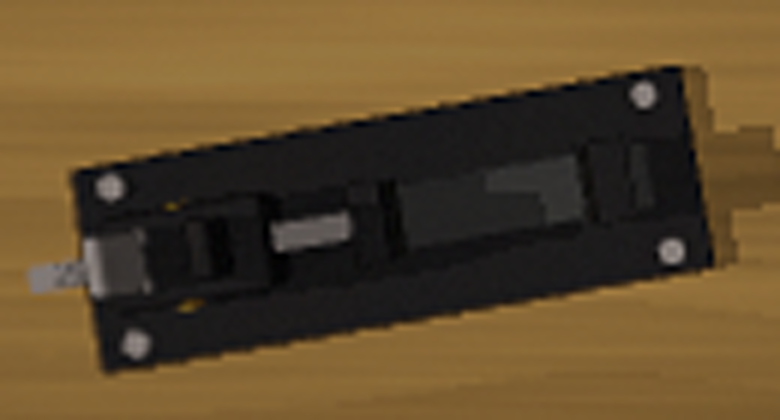

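View pics/blk_t.png

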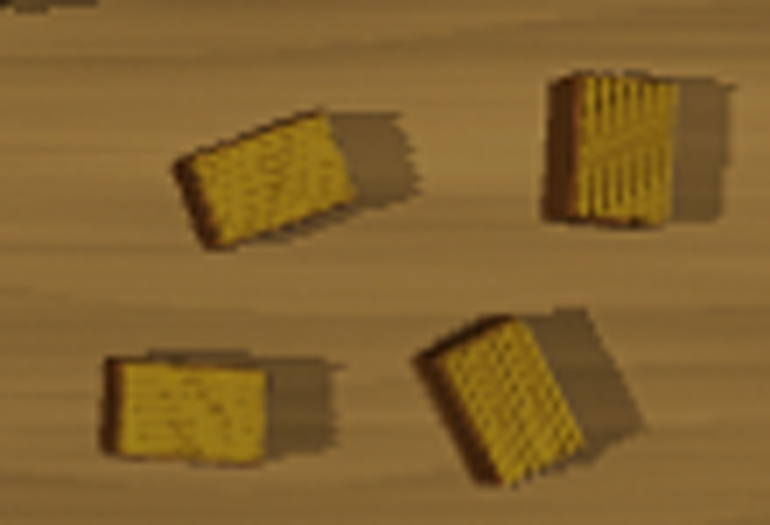

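View pics/clamp_s.png

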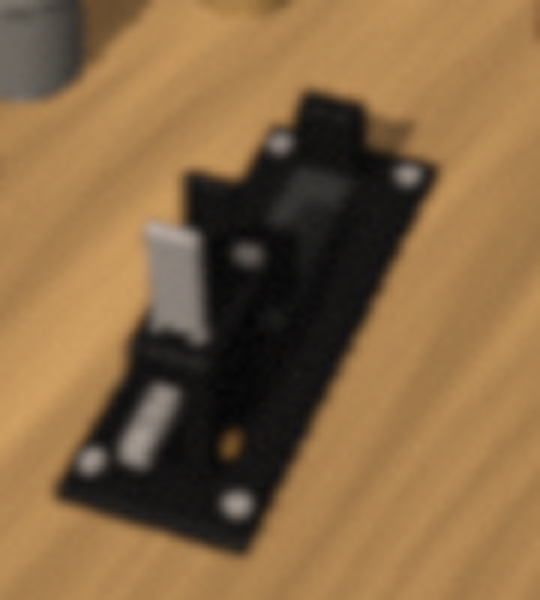

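View pics/blk_s.png

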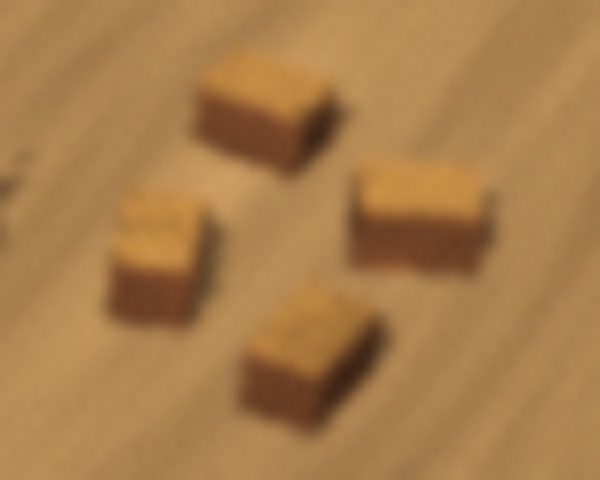

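In the top crop the meant block (nearest to the base, r≈0.59 vs 0.675 for the next) has its top at about (412,239). The base plate corners are at about (242,218), (344,201), (349,234) and (248,252). The trigger lever stands at the left end, at about (235–250,236). Now I'll measure precisely.

Run:
```python
from h import *
t=load("top0.npz")
im=cv2.cvtColor(t["pixels"],cv2.COLOR_RGB2HSV)
print("hsv blk",im[239,411],im[239,440],im[226,290],im[245,300],im[260,300], im[239,401])
sub=im[225:252,390:440]
m=((sub[...,1]>205)&(sub[...,2]>110)).astype(np.uint8)
n,l,st,c=cv2.connectedComponentsWithStats(m); i=1+np.argmax(st[1:,4]); print(st[i],c[i])
ys,xs=np.nonzero(l==i); uv=np.c_[xs+390,ys+225].astype(float)
P=onz(t,uv,.04); print("blk centroid",P.mean(0))
r=cv2.minAreaRect((P[:,:2]*1000).astype(np.float32)); print(r)
# clamp base
m=(im[...,2]<60).astype(np.uint8); m[:190]=0;m[265:]=0;m[:,:225]=0;m[:,365:]=0
m=cv2.morphologyEx(m,cv2.MORPH_CLOSE,np.ones((5,5)))
n,l,st,c=cv2.connectedComponentsWithStats(m); i=1+np.argmax(st[1:,4]); print(st[i],c[i])
cnt=max(cv2.findContours((l==i).astype(np.uint8),0,2)[0],key=cv2.contourArea)[:,0]
h=cv2.convexHull(cnt).astype(float); P=onz(t,h[:,0],.012)
r=cv2.minAreaRect((P[:,:2]*1000).astype(np.float32)); print(r,cv2.boxPoints(r).round(1).tolist())
# bolts
b=np.array([(644,95),(671,251),(111,187),(135,345)])/6+[230,190]-.4
B=onz(t,b,.014); print("bolts",B.round(4).tolist(),B.mean(0)); 
a=B[2:].mean(0)-B[:2].mean(0); print("y dir ang",np.degrees(np.arctan2(-a[0],a[1])),np.linalg.norm(a))
```

```text
hsv blk [ 23 214 148] [ 18 152 144] [ 0  0 21] [ 18 155 138] [ 18 158 123] [ 15 204  70]
[ 12   7  21  14 253] [21.76284585 13.33992095]
blk centroid [ 0.51585878 -0.29933813  0.04      ]
((516.12744140625, -299.26025390625), (56.91973114013672, 36.0043830871582), 85.822265625)
[ 242  201  107   51 3499] [295.59731352 226.01514718]
((548.5206909179688, 31.445777893066406), (98.71560668945312, 298.6441345214844), 10.219563484191895) [[473.5, 169.60000610351562], [526.4000244140625, -124.30000305175781], [623.5999755859375, -106.80000305175781], [570.5999755859375, 187.1999969482422]]
bolts [[0.6089, -0.0893, 0.014], [0.534, -0.1025, 0.014], [0.563, 0.1672, 0.014], [0.4874, 0.1544, 0.014]] [0.54831448 0.03246467 0.014     ]
y dir ang 10.211411089701711 0.26079235203634554
```

```bash
cat >> h.py <<'E'
C0=np.array([.5484,.0320,0]);YAW=np.radians(10.2)
def toC(P): return (np.array(P)-C0)@R.from_euler('z',YAW).as_matrix()
def frC(P): return np.array(P)@R.from_euler('z',YAW).as_matrix().T+C0
E
python3 - <<'E'
from h import *
t=load("top0.npz");s=load("side0.npz")
def T(name,cu,z):
    uv=np.array(cu,float)/6+[230,190]-.4; print(name,(toC(onz(t,uv,z))*1000).round(1).tolist())
T("light plate z164",[(88,240),(100,296),(140,232),(150,290)],.164)
T("dark sq z160",[(190,222),(200,280),(222,218),(235,276)],.160)
T("far light bar z.05",[(30,265),(32,290),(90,262),(90,285)],.164)
T("housing z95 ",[(262,200),(278,292)],.095)
T("fixedjaw z74",[(585,155),(595,222),(632,145),(645,210)],.074)
T("slide jaw z74",[(385,182),(398,252),(352,188),(362,258)],.074)
T("bed z30",[(405,182),(415,245),(580,155),(585,220)],.030)
# side: lever top
def S(name,cu,z):
    uv=np.array(cu,float)/6+[285,190]-.4; print(name,(toC(onz(s,uv,z))*1000).round(1).tolist())
S("lever top",[(148,226),(200,232)],.164)
S("lever bottom",[(152,330),(208,340)],.095)
S("post top",[(232,245),(263,250),(240,262),(262,265)],.160)
S("bar",[(165,385),(183,390),(120,458),(145,465)],.05)
S("slide jaw top?",[(188,172),(245,185)],.074)
S("fixed jaw top",[(305,92),(368,104)],.074)
# candidate y positions
E
```

```text
light plate z164 [[11.7, 117.0, 164.0], [-12.1, 115.8, 164.0], [11.3, 95.0, 164.0], [-13.2, 94.8, 164.0]]
dark sq z160 [[11.9, 74.4, 160.0], [-12.7, 74.2, 160.0], [11.3, 60.9, 160.0], [-13.5, 59.5, 160.0]]
far light bar z.05 [[5.5, 142.5, 164.0], [-4.8, 143.3, 164.0], [2.5, 117.6, 164.0], [-6.9, 119.1, 164.0]]
housing z95  [[17.6, 50.6, 95.0], [-24.0, 50.2, 95.0]]
fixedjaw z74 [[13.1, -95.4, 74.0], [-17.6, -94.7, 74.0], [13.9, -117.3, 74.0], [-16.2, -118.0, 74.0]]
slide jaw z74 [[16.6, -3.6, 74.0], [-15.7, -4.1, 74.0], [16.5, 11.6, 74.0], [-15.6, 12.4, 74.0]]
bed z30 [[16.1, -10.3, 30.0], [-14.1, -10.0, 30.0], [14.5, -94.3, 30.0], [-16.2, -91.3, 30.0]]
lever top [[10.3, 118.6, 164.0], [-12.7, 113.7, 164.0]]
lever bottom [[11.7, 113.4, 95.0], [-14.9, 109.9, 95.0]]
post top [[-27.4, 112.3, 160.0], [-41.4, 110.3, 160.0], [-34.8, 121.4, 160.0], [-44.5, 119.7, 160.0]]
bar [[10.0, 103.0, 50.0], [0.8, 102.9, 50.0], [11.2, 154.5, 50.0], [-1.3, 154.2, 50.0]]
slide jaw top? [[48.5, -20.9, 74.0], [17.6, -22.2, 74.0]]
fixed jaw top [[15.4, -105.4, 74.0], [-19.2, -108.2, 74.0]]
```

Measured in the clamp frame (y, mm):
- **Lever outer face:** about 116, so grip_mid is at 71 (consistent).
- **Fixed jaw face:** about -94.
- **Sliding jaw face:** about -5, so the gap is about 89 and the middle about -50.

These agree with the given ranges. Next, refine the block and plan the approach.

```bash
cat >> h.py <<'E'
def plan(P,yaw):
    """delta to TCP P, tool pointing down, tool z along direction yaw (world) modulo pi; in tool axes, in units"""
    from workcell import arm
    s=arm.sense(); Rc=R.from_rotvec(s["orientation"]).as_matrix(); p=np.array(s["tool_pos"])
    best=None
    for k in(0,np.pi):
        z=np.array([np.cos(yaw+k),np.sin(yaw+k),0]);x=np.array([0,0,-1.]);Rt=np.c_[x,np.cross(z,x),z]
        rv=R.from_matrix(Rc.T@Rt).as_rotvec()
        if best is None or np.linalg.norm(rv)<np.linalg.norm(best): best=rv
    d=Rc.T@(np.array(P)-p)
    print("t",round(s["time_s"],3),"tcp",p.round(4),"F",np.round(s["force"],1),"w",round(s["grip_width"],4),"q",np.round(s["joint_pos"],2))
    print("tool axes rows x,y,z in world:",Rc.T.round(2).tolist())
    print("shift units total",(d/.03).round(3),"turn units total",(best/.15).round(3))
    return d,best
E
python3 - <<'E'
from h import *
t=load("top0.npz");s=load("side0.npz")
c=np.array([(119,360),(266,368),(264,465),(116,458)])/7+[385,180]-.4
P=onz(t,c,.04);print(P.round(4).tolist(),P.mean(0))
c=np.array([(360,0)])
# side: second check: project block corners
for yaw in(-4.2,):
  A=R.from_euler('z',yaw,degrees=True).as_matrix()
  Q=np.array([(x,y,z) for z in(20,-20) for x,y in((20,30),(-20,30),(-20,-30),(20,-30))])/1000@A.T+[.516,-.299,.02]
  for d,o,k in((t,(385,180),7),(s,(345,145),8)): print(((proj(d,Q)-o+.4)*k).round().tolist())
plan([.516,-.299,.25],np.radians(-4.2))
E
```

```text
[[0.5363, -0.2707, 0.04], [0.5333, -0.3303, 0.04], [0.4944, -0.329, 0.04], [0.497, -0.2692, 0.04]] [ 0.51524101 -0.29980399  0.04      ]
[[119.0, 355.0], [112.0, 455.0], [260.0, 466.0], [266.0, 367.0], [98.0, 354.0], [92.0, 450.0], [235.0, 461.0], [241.0, 365.0]]
[[240.0, 336.0], [319.0, 368.0], [384.0, 304.0], [306.0, 274.0], [233.0, 408.0], [311.0, 440.0], [375.0, 375.0], [298.0, 345.0]]
t 0.1 tcp [ 0.1482 -0.5296  0.4043] F [-0.9 -0.9 -1.1] w 0.093 q [-1.38  0.35  1.65  0.    1.14 -0.08]
tool axes rows x,y,z in world: [[-0.0, 0.0, -1.0], [0.96, 0.27, 0.0], [0.27, -0.96, -0.0]]
shift units total [ 5.148 13.877 -4.093] turn units total [-8.165e+00 -5.000e-03 -5.000e-03]
```

```bash
python3 -m handwheel '[[[0.3,1,0,-1,0,0],[0.3,1,0,-1,0,0],[0.3,1,0,-1,0,0],[0.3,1,0,-1,0,0],[0.3,1,0,-1,0,0]]]' 0.35 20; python3 -c "
from h import *
plan([.5155,-.2995,.25],np.radians(-4))"
```

```text
time_s: 0.72
tool_pos: [0.2729, -0.4478, 0.357]
orientation: [0.415, 1.532, -0.413]
force: [0.9, -1.0, -0.1]
grip_width: 0.0627
t 0.725 tcp [ 0.2729 -0.4478  0.357 ] F [ 0.9 -1.  -0.1] w 0.0627 q [-1.11  0.36  1.77  0.    1.02 -0.58]
tool axes rows x,y,z in world: [[-0.0, 0.0, -1.0], [0.5, 0.86, 0.0], [0.86, -0.5, -0.0]]
shift units total [3.571 8.339 4.499] turn units total [-3.056 -0.01  -0.012]
```

```bash
python3 -m handwheel '[[[0.4,1,0.75,-0.62,0,0],[0.4,1,0.75,-0.62,0,0],[0.4,1,0.8,-0.62,0,0],[0.4,0.9,0.8,-0.62,0,0],[0.4,0.9,0.8,-0.62,0,0]]]'; python3 -c "
from h import *
plan([.5155,-.2995,.25],np.radians(-4))"
```

```text
time_s: 1.35
tool_pos: [0.4345, -0.3472, 0.2943]
orientation: [0.04, 1.573, -0.035]
force: [1.1, -1.1, 0.2]
grip_width: 0.0626
t 1.35 tcp [ 0.4345 -0.3472  0.2943] F [ 1.1 -1.1  0.2] w 0.0626 q [-0.76  0.5   1.73  0.    0.91 -0.71]
tool axes rows x,y,z in world: [[-0.0, 0.0, -1.0], [0.05, 1.0, 0.0], [1.0, -0.05, -0.0]]
shift units total [1.477 1.71  2.626] turn units total [ 0.149 -0.015 -0.021]
```

```bash
python3 -m handwheel '[[[0.25,0.5,0.75,0.15,0,0],[0.25,0.5,0.75,0,0,0],[0.3,0.5,0.75,0,0,0],[0.3,0.21,0.38,0,0,0],[0.35,0,0,0,0,0]]]'; python3 -c "
from h import *
plan([.5155,-.2995,.193],np.radians(-4))
from workcell import arm
for n in ('top','side'):
  d=arm.snapshot(n);np.savez(n+'1.npz',**d)
  (crop(d,350,150,510,270,5,'pics/t1.png') if n=='top' else crop(d,300,100,460,220,5,'pics/s1.png'))"
```

```text
time_s: 1.98
tool_pos: [0.5196, -0.2972, 0.2474]
orientation: [0.056, 1.575, -0.048]
force: [-0.0, -0.2, 0.1]
grip_width: 0.0628
t 1.975 tcp [ 0.5196 -0.2972  0.2474] F [-0.  -0.2  0.1] w 0.0628 q [-0.6   0.63  1.64  0.    0.88 -0.53]
tool axes rows x,y,z in world: [[-0.0, 0.01, -1.0], [0.07, 1.0, 0.0], [1.0, -0.07, -0.0]]
shift units total [ 1.812 -0.093 -0.124] turn units total [ 0.025 -0.031 -0.032]
```

View pics/t1.png

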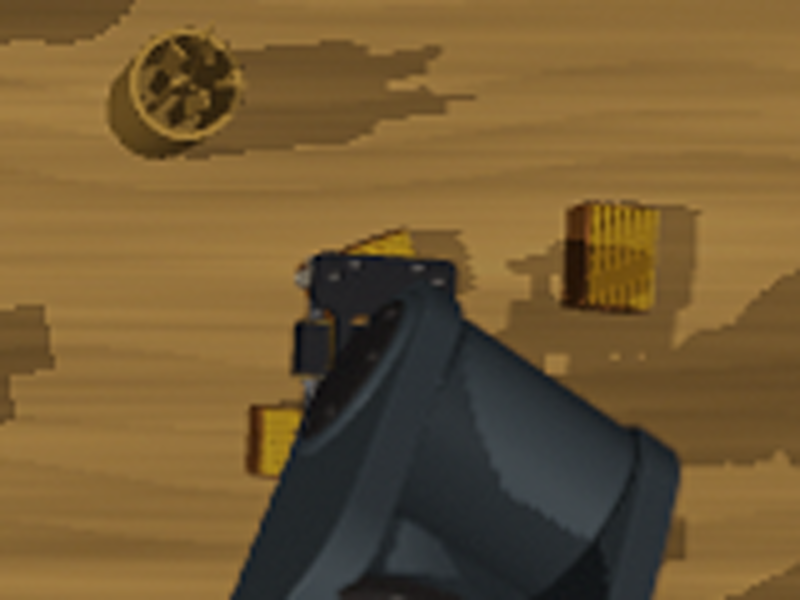

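View pics/s1.png

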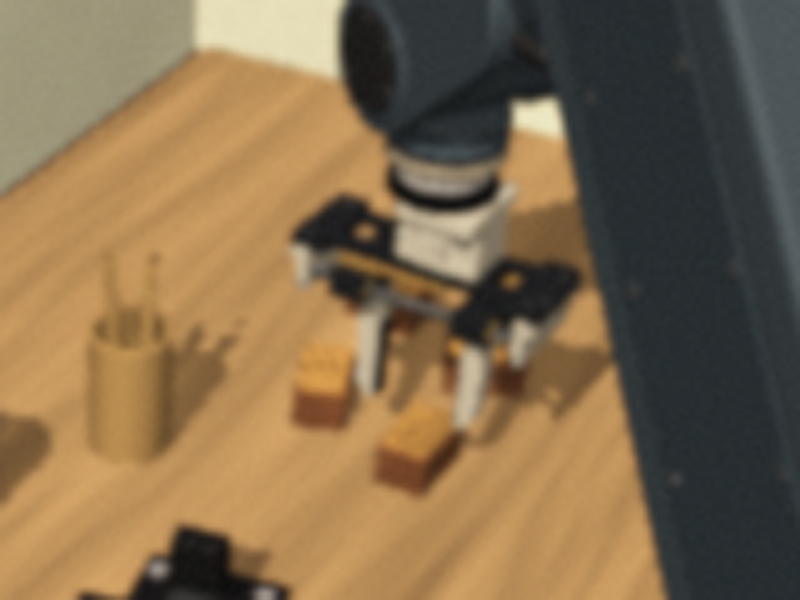

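```bash
python3 -c "
from h import *
d=load('side1.npz')
print(((proj(d,[(.5196+.031,-.299,.061),(.5196-.031,-.295,.061),(.5155,-.2995,.04),(.5155,-.2995,.02)])-[300,100])*5).round())"
```

```text
[[377. 384.]
 [454. 413.]
 [419. 423.]
 [417. 445.]]
```

Block and fingers show the same small side-camera offset, so they are aligned with each other. Descending.

```bash
python3 -m handwheel '[[[0.3,-0.09,-0.12,0,-0.03,-0.03],[0.5,0,0,0,0,0],[0.5,0,0,0,0,0],[0.4,0,0,0,0,0],[0.1,0,0,0,0,0]]]'; python3 -c "
from h import *
plan([.5155,-.2995,.193],np.radians(-4))"
```

```text
time_s: 2.7
tool_pos: [0.5128, -0.3013, 0.1888]
orientation: [0.056, 1.573, -0.053]
force: [0.5, -0.4, 0.2]
grip_width: 0.0625
t 2.7 tcp [ 0.5128 -0.3013  0.1888] F [ 0.5 -0.4  0.2] w 0.0625 q [-0.61  0.72  1.66 -0.    0.76 -0.54]
tool axes rows x,y,z in world: [[-0.0, 0.0, -1.0], [0.07, 1.0, 0.0], [1.0, -0.07, -0.0]]
shift units total [-0.139  0.068  0.084] turn units total [ 0.002 -0.017 -0.009]
```

```bash
python3 -m handwheel '[[[-0.14,0.07,0.08,0,0,0],[0,0,0,0,0,0],[0,0,0,0,0,0],[0,0,0,0,0,0],[0,0,0,0,0,0]]]' -1 25; python3 -m handwheel '[[[-0.3,0,0,0,0,0],[-0.6,0,0,0,0,0],[-0.8,0,0,0,0,0],[-0.6,0,0,0,0,0],[-0.2,0,0,0,0,0]]]'; python3 -c "
from h import *
from workcell import arm
plan(frC([0,-.05,.193+.061]),YAW)
d=arm.snapshot('side');np.savez('side2.npz',**d);crop(d,300,100,460,220,5,'pics/s2.png')"
```

```text
time_s: 3.32
tool_pos: [0.5159, -0.2992, 0.194]
orientation: [0.055, 1.572, -0.054]
force: [0.5, -0.2, -1.2]
grip_width: 0.0398
time_s: 3.95
tool_pos: [0.516, -0.2994, 0.2747]
orientation: [0.054, 1.571, -0.054]
force: [-0.3, -0.4, -1.7]
grip_width: 0.0399
t 3.95 tcp [ 0.516  -0.2994  0.2747] F [-0.3 -0.4 -1.7] w 0.0399 q [-0.6   0.59  1.63 -0.    0.92 -0.53]
tool axes rows x,y,z in world: [[-0.0, 0.0, -1.0], [0.07, 1.0, 0.0], [1.0, -0.07, -0.0]]
shift units total [0.691 9.478 0.722] turn units total [-1.648 -0.004 -0.002]
```

View pics/s2.png

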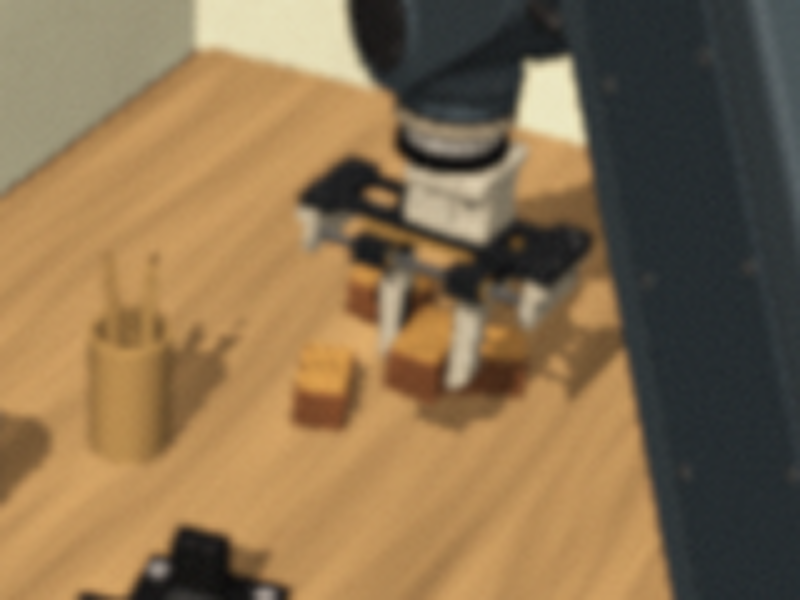

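The block is held (40 mm) and lifted; its neighbours haven't moved. Now the transfer.

```bash
python3 -m handwheel '[[[-0.5,0.5,0.1,-0.3,0,0],[-0.3,1,0.1,-0.3,0,0],[0,1,0.1,-0.3,0,0],[0,1,0.1,-0.3,0,0],[0,1,0.1,-0.3,0,0]]]'; python3 -c "
from h import *
plan(frC([0,-.05,.193+.061]),YAW)"
```

```text
time_s: 4.62
tool_pos: [0.5265, -0.1583, 0.3009]
orientation: [-0.132, 1.568, 0.135]
force: [-0.3, -0.1, -1.8]
grip_width: 0.0398
t 4.625 tcp [ 0.5265 -0.1583  0.3009] F [-0.3 -0.1 -1.8] w 0.0398 q [-0.38  0.48  1.74  0.    0.92 -0.55]
tool axes rows x,y,z in world: [[-0.0, 0.0, -1.0], [-0.17, 0.99, 0.0], [0.99, 0.17, -0.0]]
shift units total [1.569 4.458 1.807] turn units total [-0.054 -0.009 -0.012]
```

```bash
python3 -m handwheel '[[[0,1,0.4,-0.05,0,0],[0,1,0.4,0,0,0],[0,1,0.4,0,0,0],[0,0.9,0.38,0,0,0],[0,0.15,0.05,0,0,0]]]'; python3 -m handwheel '[[[0,0,0,0,0,0],[0,0,0,0,0,0],[0,0,0,0,0,0],[0,0,0,0,0,0],[0,0,0,0,0,0]]]'; python3 -c "
from h import *
from workcell import arm
plan(frC([0,-.05,.193+.0305]),YAW)
d=arm.snapshot('side');np.savez('side3.npz',**d);crop(d,250,100,410,220,5,'pics/s3.png')
d=arm.snapshot('top');np.savez('top3.npz',**d);crop(d,220,150,380,270,5,'pics/t3.png')"
```

```text
time_s: 5.25
tool_pos: [0.5526, -0.02, 0.3026]
orientation: [-0.148, 1.569, 0.153]
force: [-0.9, 0.1, -1.8]
grip_width: 0.0398
time_s: 5.88
tool_pos: [0.552, -0.0217, 0.3027]
orientation: [-0.148, 1.57, 0.153]
force: [0.9, -0.0, -1.3]
grip_width: 0.0397
t 5.875 tcp [ 0.552  -0.0217  0.3027] F [ 0.9 -0.  -1.3] w 0.0397 q [-0.12  0.48  1.74  0.    0.93 -0.32]
tool axes rows x,y,z in world: [[-0.0, 0.0, -1.0], [-0.19, 0.98, 0.0], [0.98, 0.19, -0.0]]
shift units total [2.641 0.106 0.21 ] turn units total [ 0.091 -0.026 -0.021]
```

View pics/s3.png

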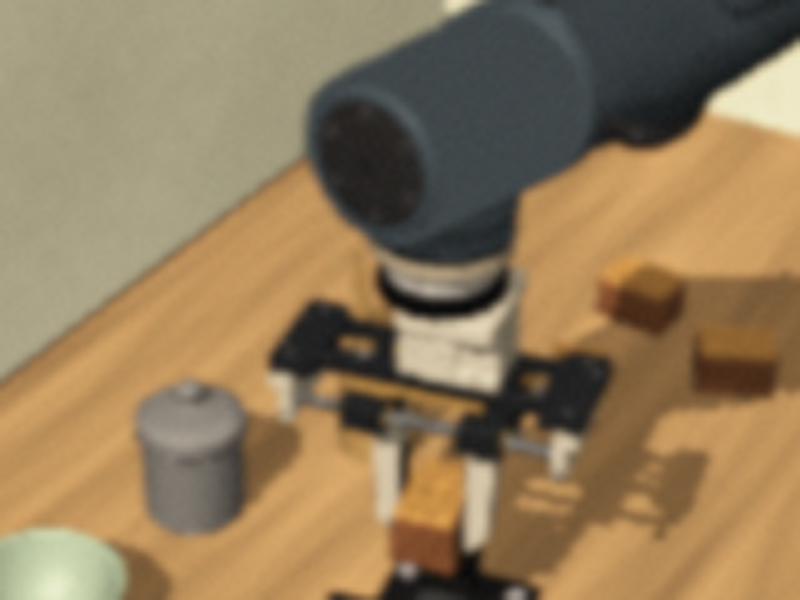

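View pics/t3.png

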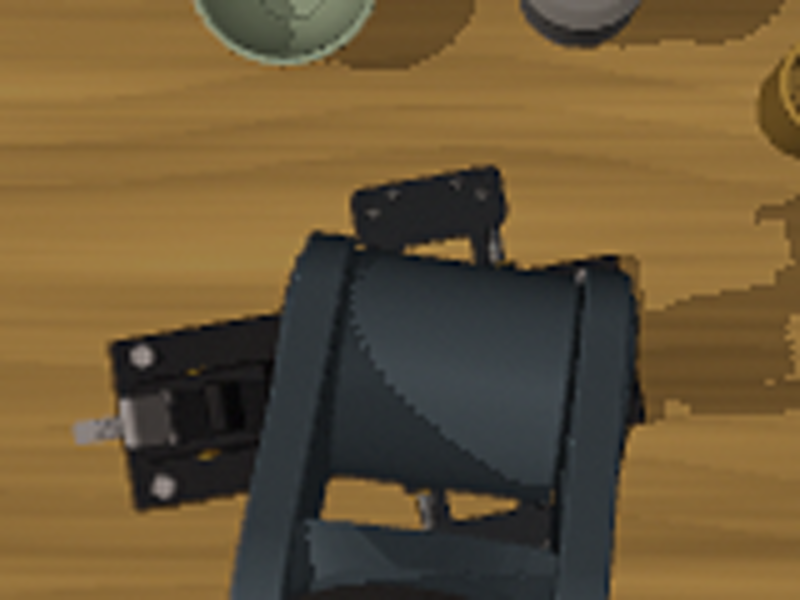

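```bash
python3 -c "
from h import *
d=load('side3.npz')
A=R.from_euler('z',11,degrees=True).as_matrix()
for dy in(-6,0,6):
  Q=np.array([(20,30+dy,-20),(-20,30+dy,-20),(20,30+dy,20),(-20,30+dy,20)])/1000@A.T+[.552,-.0217,.1287]
  print(dy,((proj(d,Q)-[250,100])*5).round().tolist())"
```

```text
-6 [[388.0, 553.0], [451.0, 568.0], [389.0, 501.0], [453.0, 515.0]]
0 [[384.0, 559.0], [447.0, 574.0], [385.0, 506.0], [449.0, 521.0]]
6 [[381.0, 565.0], [444.0, 580.0], [382.0, 512.0], [446.0, 527.0]]
```

```bash
python3 -m handwheel '[[[0.5,0.1,0.2,0.09,-0.03,-0.02],[0.7,0,0,0,0,0],[0.6,0,0,0,0,0],[0.3,0,0,0,0,0],[0.1,0,0,0,0,0]]]';  python3 -c "
from h import *
plan(frC([0,-.05,.2243]),YAW)"
```

```text
time_s: 6.6
tool_pos: [0.5582, -0.0164, 0.2318]
orientation: [-0.138, 1.565, 0.138]
force: [0.4, -0.0, -1.6]
grip_width: 0.04
t 6.6 tcp [ 0.5582 -0.0164  0.2318] F [ 0.4 -0.  -1.6] w 0.04 q [-0.11  0.6   1.75  0.    0.79 -0.29]
tool axes rows x,y,z in world: [[0.0, 0.0, -1.0], [-0.17, 0.98, -0.0], [0.98, 0.17, 0.0]]
shift units total [ 0.25  -0.022 -0.036] turn units total [-0.014  0.006  0.001]
```

```bash
python3 -m handwheel '[[[0.1,-0.02,-0.04,0,0,0],[0.1,0,0,0,0,0],[0.05,0,0,0,0,0],[0,0,0,0,0,0],[0,0,0,0,0,0]]]';  python3 -c "
from h import *
plan(frC([0,-.05,.2243]),YAW)"
```

```text
time_s: 7.22
tool_pos: [0.5575, -0.0172, 0.2249]
orientation: [-0.138, 1.563, 0.137]
force: [-0.5, -0.1, -2.1]
grip_width: 0.0397
t 7.225 tcp [ 0.5575 -0.0172  0.2249] F [-0.5 -0.1 -2.1] w 0.0397 q [-0.11  0.61  1.76  0.    0.77 -0.29]
tool axes rows x,y,z in world: [[0.0, -0.0, -1.0], [-0.17, 0.98, -0.0], [0.98, 0.17, 0.0]]
shift units total [ 0.021  0.002 -0.009] turn units total [-0.016  0.02   0.005]
```

```bash
python3 -m handwheel '[[[0.04,0,0,0,0,0],[0,0,0,0,0,0],[0,0,0,0,0,0],[0,0,0,0,0,0],[0,0,0,0,0,0]]]';  python3 -c "
from h import *
plan(frC([0,-.05,.2243]),YAW)"
```

```text
time_s: 7.85
tool_pos: [0.5576, -0.0172, 0.2239]
orientation: [-0.138, 1.563, 0.137]
force: [-0.6, -0.3, -1.1]
grip_width: 0.04
t 7.85 tcp [ 0.5576 -0.0172  0.2239] F [-0.6 -0.3 -1.1] w 0.04 q [-0.11  0.61  1.76  0.    0.77 -0.29]
tool axes rows x,y,z in world: [[0.0, -0.0, -1.0], [-0.17, 0.98, -0.0], [0.98, 0.17, 0.0]]
shift units total [-0.014  0.003 -0.011] turn units total [-0.016  0.024  0.006]
```

Nearly down, with the block's weight partly taken. Release gently, then lift.

```bash
python3 -m handwheel '[[[0.02,0,0,0,0,0],[0,0,0,0,0,0],[0,0,0,0,0,0],[0,0,0,0,0,0],[0,0,0,0,0,0]]]' 0.3; python3 -m handwheel '[[[-0.5,0,0,0,0,0],[-1,0,0,0,0,0],[-1,0,0,0,0,0],[-1,0,0,0,0,0],[-1,0,0,0,0,0]]]'; python3 -c "
from h import *
plan(frC([0,.116+.0075+.03,.330]),YAW)"
```

```text
time_s: 8.48
tool_pos: [0.5579, -0.0172, 0.2238]
orientation: [-0.138, 1.562, 0.137]
force: [-0.1, 0.4, -0.9]
grip_width: 0.0607
time_s: 9.1
tool_pos: [0.5567, -0.0171, 0.3651]
orientation: [-0.138, 1.563, 0.138]
force: [0.6, 0.2, 0.2]
grip_width: 0.0605
t 9.1 tcp [ 0.5567 -0.0171  0.3651] F [0.6 0.2 0.2] w 0.0605 q [-0.11  0.41  1.68  0.    1.06 -0.29]
tool axes rows x,y,z in world: [[0.0, -0.0, -1.0], [-0.17, 0.98, -0.0], [0.98, 0.17, 0.0]]
shift units total [ 1.165e+00  6.778e+00 -2.000e-03] turn units total [-0.016  0.021  0.005]
```

```bash
python3 -m handwheel '[[[0,1,0,0,0,0],[0,1,0,0,0,0],[0,1,0,0,0,0],[0,1,0,0,0,0],[0,1,0,0,0,0]]]' -1 20; python3 -m handwheel '[[[0,0.8,0,0,0,0],[0,0.8,0,0,0,0],[0,0.1,0,0,0,0],[0,0,0,0,0,0],[0,0,0,0,0,0]]]'; python3 -c "
from h import *
from workcell import arm
plan(frC([0,.116+.0075+.02,.315]),YAW)
d=arm.snapshot('side');np.savez('side4.npz',**d);crop(d,250,120,410,280,4,'pics/s4.png')
d=arm.snapshot('top');np.savez('top4.npz',**d);crop(d,200,150,360,270,5,'pics/t4.png')"
```

```text
time_s: 9.72
tool_pos: [0.5297, 0.1331, 0.3735]
orientation: [-0.136, 1.553, 0.134]
force: [0.5, -0.2, -0.2]
grip_width: 0.0147
time_s: 10.35
tool_pos: [0.5198, 0.1853, 0.3775]
orientation: [-0.137, 1.549, 0.136]
force: [-0.5, 1.4, 0.7]
grip_width: 0.0004
t 10.35 tcp [0.5198 0.1853 0.3775] F [-0.5  1.4  0.7] w 0.0004 q [ 0.26  0.38  1.68 -0.    1.06  0.09]
tool axes rows x,y,z in world: [[0.02, 0.0, -1.0], [-0.17, 0.98, -0.0], [0.98, 0.17, 0.02]]
shift units total [ 2.086e+00 -4.080e-01 -2.000e-03] turn units total [-0.025  0.115  0.018]
```

View pics/s4.png

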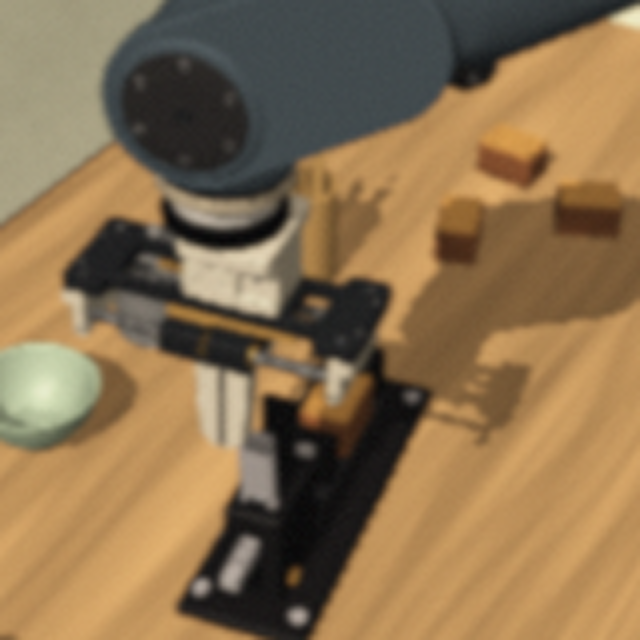

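View pics/t4.png

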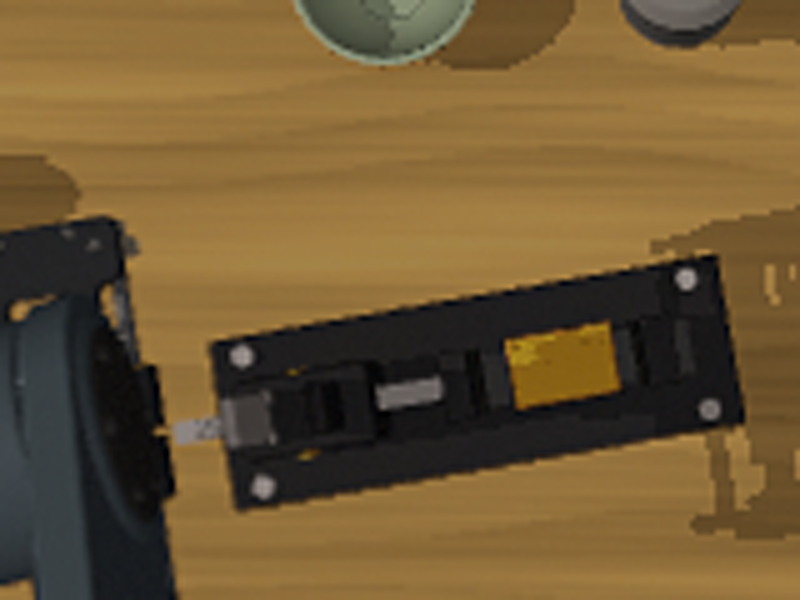

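Top view: the block lies in line on the bed at crop (563,366), with clear gaps to both jaws. Checking its position, then lowering the closed fingers behind the lever.

```bash
python3 -c "
from h import *
d=load('top4.npz')
c=np.array([(505,340),(608,322),(621,390),(518,410)])/5+[200,150]-.4
P=toC(onz(d,c,.07))*1000;print(P.round(1).tolist(),P.mean(0))"
python3 -m handwheel '[[[0.3,-0.1,0,0,0.1,0],[0.5,-0.1,0,0,0,0],[0.5,-0.1,0,0,0,0],[0.3,-0.1,0,0,0,0],[0.08,0,0,0,0,0]]]'; python3 -c "
from h import *
plan(frC([0,.1235,.327]),YAW)"
```

```text
[[19.8, -22.9, 70.0], [19.9, -80.3, 70.0], [-18.0, -80.9, 70.0], [-19.1, -23.5, 70.0]] [  0.63056843 -51.89519175  70.        ]
time_s: 11.08
tool_pos: [0.5222, 0.1715, 0.3223]
orientation: [-0.138, 1.568, 0.133]
force: [0.9, -1.1, 0.1]
grip_width: 0.0004
t 11.075 tcp [0.5222 0.1715 0.3223] F [ 0.9 -1.1  0.1] w 0.0004 q [ 0.23  0.45  1.73 -0.    0.96  0.06]
tool axes rows x,y,z in world: [[-0.0, -0.0, -1.0], [-0.17, 0.99, -0.0], [0.99, 0.17, -0.0]]
shift units total [-0.156 -0.614  0.038] turn units total [-0.035 -0.009  0.019]
```

```bash
python3 -m handwheel '[[[-0.15,-0.12,0.04,-0.03,0,0],[0,-0.12,0,0,0,0],[0,-0.12,0,0,0,0],[0,-0.12,0,0,0,0],[0,0,0,0,0,0]]]'; python3 -c "
from h import *
plan(frC([0,.1235,.327]),YAW)"
```

```text
time_s: 11.7
tool_pos: [0.5263, 0.1576, 0.3282]
orientation: [-0.139, 1.565, 0.139]
force: [0.2, 5.9, -2.2]
grip_width: 0.0002
t 11.7 tcp [0.5263 0.1576 0.3282] F [ 0.2  5.9 -2.2] w 0.0002 q [0.21 0.44 1.73 0.   0.97 0.03]
tool axes rows x,y,z in world: [[0.0, 0.0, -1.0], [-0.18, 0.98, 0.0], [0.98, 0.18, 0.0]]
shift units total [ 0.04  -0.135 -0.015] turn units total [-0.007  0.006 -0.003]
```

```bash
python3 -m handwheel '[[[0,-0.12,0,0,0,0],[0,-0.12,0,0,0,0],[0,-0.12,0,0,0,0],[0,-0.12,0,0,0,0],[0,0,0,0,0,0]]]'; python3 -c "
from h import *
plan(frC([0,.1235,.327]),YAW)"
```

```text
time_s: 12.32
tool_pos: [0.5279, 0.1469, 0.3292]
orientation: [-0.129, 1.565, 0.148]
force: [-0.1, 5.3, -3.4]
grip_width: 0.0004
t 12.325 tcp [0.5279 0.1469 0.3292] F [-0.1  5.3 -3.4] w 0.0004 q [0.18 0.44 1.73 0.01 0.97 0.  ]
tool axes rows x,y,z in world: [[0.0, 0.01, -1.0], [-0.18, 0.98, 0.01], [0.98, 0.18, 0.0]]
shift units total [ 0.076  0.225 -0.005] turn units total [-0.014  0.018 -0.08 ]
```

```bash
python3 -m handwheel '[[[0,-0.12,0,0,0,0],[0,-0.12,0,0,0,0.04],[0,-0.12,0,0,0,0.04],[0,0,0,0,0,0],[0,0,0,0,0,0]]]'; python3 -c "
from h import *
plan(frC([0,.1235,.327]),YAW)"
```

```text
time_s: 12.95
tool_pos: [0.529, 0.1394, 0.3295]
orientation: [-0.11, 1.565, 0.165]
force: [0.3, 4.1, -1.7]
grip_width: 0.0002
t 12.95 tcp [0.529  0.1394 0.3295] F [ 0.3  4.1 -1.7] w 0.0002 q [ 0.17  0.43  1.73  0.04  0.97 -0.03]
tool axes rows x,y,z in world: [[-0.0, 0.03, -1.0], [-0.17, 0.98, 0.03], [0.98, 0.17, 0.0]]
shift units total [0.1   0.476 0.002] turn units total [-0.018  0.028 -0.23 ]
```

```bash
python3 -m handwheel '[[[0,0,0,0,0,-0.12],[0,-0.02,0,0,0,-0.12],[0,-0.04,0,0,0,-0.06],[0,-0.06,0,0,0,-0.05],[0,-0.06,0,0,0,-0.05]]]'; python3 -c "
from h import *
plan(frC([0,.1235,.327]),YAW)"
```

```text
time_s: 13.58
tool_pos: [0.5289, 0.1383, 0.3293]
orientation: [-0.147, 1.56, 0.125]
force: [-0.4, 12.5, -1.8]
grip_width: 0.0005
t 13.575 tcp [0.5289 0.1383 0.3293] F [-0.4 12.5 -1.8] w 0.0005 q [ 0.17  0.43  1.73 -0.02  0.97  0.01]
tool axes rows x,y,z in world: [[0.01, -0.01, -1.0], [-0.17, 0.98, -0.01], [0.99, 0.17, 0.01]]
shift units total [0.069 0.514 0.009] turn units total [-0.032  0.035  0.1  ]
```

```bash
python3 -m handwheel '[[[0,-0.08,0,0,0,-0.03],[0,-0.08,0,0,0,-0.03],[0,0,0,0,0,0],[0,0,0,0,0,0],[0,0,0,0,0,0]]]'
cat > st.py <<'E'
from h import *
from workcell import arm
def st():
    s=arm.sense(); A=R.from_rotvec(s["orientation"]).as_matrix(); p=np.array(s["tool_pos"])
    tip=p+A[:,0]*.186
    print("t",round(s["time_s"],2),"tipC mm",(toC(tip)*1000).round(1),"tcpC",(toC(p)*1000).round(1),"F along y",round(float(np.array(s["force"])@frC([0,1,0])-np.array(s["force"])@C0),1),"Fz",round(s["force"][2],1))
    x=np.array([0,0,-1.]);z=np.array([np.cos(YAW),np.sin(YAW),0]);Rt=np.c_[x,np.cross(z,x),z]
    print("turn",(R.from_matrix(A.T@Rt).as_rotvec()/.15).round(3))
if __name__=="__main__": st()
E
python3 st.py
```

```text
time_s: 14.2
tool_pos: [0.529, 0.1368, 0.3292]
orientation: [-0.147, 1.559, 0.124]
force: [-0.5, 3.9, -1.2]
grip_width: 0.0006
t 14.2 tipC mm [  0.7 103.8 143.2] tcpC [ -0.5 106.6 329.2] F along y 4.0 Fz -1.2
turn [-0.039  0.044  0.102]
```

```bash
python3 -c "
from h import *
from workcell import arm
d=arm.snapshot('side');np.savez('side5.npz',**d);crop(d,265,170,385,290,5,'pics/s5.png')
d=arm.snapshot('top');np.savez('top5.npz',**d);crop(d,220,180,360,260,5,'pics/t5.png')"
```

```text
(no output)
```

View pics/s5.png

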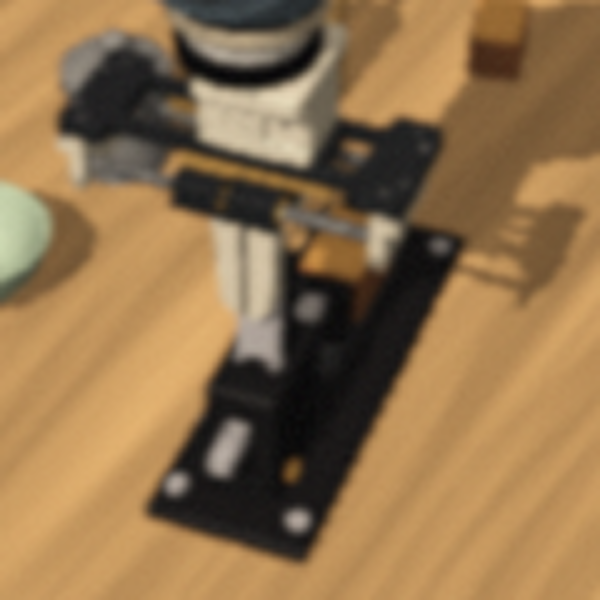

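View pics/t5.png

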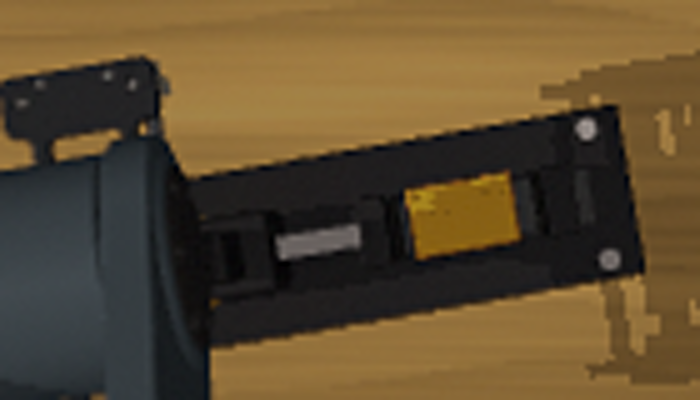

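```bash
python3 -m handwheel '[[[0.08,0.25,0,-0.04,0.04,0.1],[0,0.25,0,0,0,0],[0,0.25,0,0,0,0],[0,0.15,0,0,0,0],[0,0,0,0,0,0]]]'; python3 st.py
```

```text
time_s: 14.92
tool_pos: [0.524, 0.1648, 0.3266]
orientation: [-0.142, 1.566, 0.14]
force: [-0.4, 0.2, -0.4]
grip_width: 0.0004
t 14.93 tipC mm [ -0.5 134.8 140.6] tcpC [ -0.5 135.  326.6] F along y 0.3 Fz -0.4
turn [0.008 0.    0.007]
```

```bash
python3 -m handwheel '[[[0,-0.14,0,0,0,0],[0,-0.14,0,0,0,-0.02],[0,-0.13,0,0,0,-0.03],[0,-0.12,0,0,0,-0.03],[0,-0.12,0,0,0,-0.03]]]'; python3 st.py;  python3 -m handwheel '[[[0,-0.12,0,0,0,-0.04],[0,-0.12,0,0,0,-0.04],[0,-0.12,0,0,0,-0.04],[0,-0.12,0,0,0,-0.04],[0,-0.12,0,0,0,-0.04]]]'; python3 st.py
```

```text
time_s: 15.55
tool_pos: [0.5277, 0.145, 0.3275]
orientation: [-0.152, 1.564, 0.128]
force: [-2.3, 12.6, 2.6]
grip_width: 0.0003
t 15.55 tipC mm [ -0.2 112.  141.5] tcpC [ -0.4 114.9 327.5] F along y 12.8 Fz 2.6
turn [-0.001  0.007  0.104]
time_s: 16.18
tool_pos: [0.5296, 0.1329, 0.3271]
orientation: [-0.157, 1.562, 0.115]
force: [-7.7, 46.2, 2.3]
grip_width: 0.0005
t 16.18 tipC mm [ -0.2  97.7 141.1] tcpC [ -0.6 102.7 327.1] F along y 46.8 Fz 2.3
turn [-0.031  0.015  0.178]
```

```bash
python3 -m handwheel '[[[0,0.25,0,-0.03,0,0.17],[0,0.28,0,0,0,0],[0,0.28,0,0,0,0],[0,0.2,0,0,0,0],[0,0,0,0,0,0]]]'; python3 st.py; python3 -c "
from h import *
from workcell import arm
d=arm.snapshot('top');np.savez('top6.npz',**d);crop(d,220,180,360,260,5,'pics/t6.png')"
```

```text
time_s: 16.8
tool_pos: [0.524, 0.1638, 0.3263]
orientation: [-0.143, 1.564, 0.138]
force: [-0.4, -0.2, -0.3]
grip_width: 0.0002
t 16.8 tipC mm [ -0.3 133.5 140.3] tcpC [ -0.7 134.1 326.3] F along y -0.1 Fz -0.3
turn [0.003 0.012 0.022]
```

View pics/t6.png

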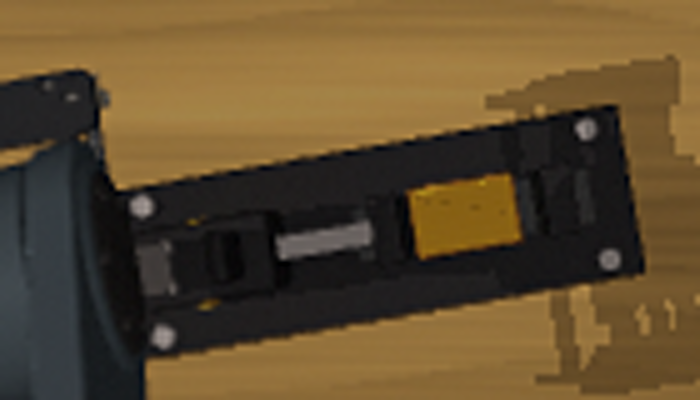

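Second stroke done: the jaw now touches the block, and about 10 mm remain to the fixed jaw. From here I press in finer steps and watch the force.

```bash
python3 -m handwheel '[[[0,-0.14,0,0,0,0],[0,-0.14,0,0,0,-0.02],[0,-0.13,0,0,0,-0.03],[0,-0.1,0,0,0,-0.03],[0,-0.08,0,0,0,-0.03]]]'; python3 st.py
```

```text
time_s: 17.48
tool_pos: [0.5269, 0.1469, 0.3273]
orientation: [-0.148, 1.562, 0.128]
force: [-2.1, 11.5, -0.1]
grip_width: 0.0001
t 17.48 tipC mm [ -0.3 114.5 141.4] tcpC [ -0.8 116.9 327.3] F along y 11.7 Fz -0.1
turn [-0.015  0.018  0.086]
```

```bash
python3 -m handwheel '[[[0,-0.08,0,0,0,-0.03],[0,-0.08,0,0,0,-0.03],[0,-0.06,0,0,0,-0.02],[0,-0.06,0,0,0,-0.02],[0,-0.06,0,0,0,-0.02]]]'; python3 st.py
```

```text
time_s: 18.1
tool_pos: [0.5279, 0.1402, 0.3275]
orientation: [-0.148, 1.561, 0.122]
force: [-2.4, 12.0, -1.0]
grip_width: 0.0005
t 18.1 tipC mm [ -0.2 106.9 141.5] tcpC [ -1.  110.1 327.5] F along y 12.3 Fz -1.0
turn [-0.04   0.027  0.114]
```

```bash
python3 -m handwheel '[[[0,-0.06,0,0,0,-0.02],[0,-0.06,0,0,0,-0.02],[0,-0.06,0,0,0,-0.02],[0,-0.05,0,0,0,-0.02],[0,-0.05,0,0,0,-0.02]]]'; python3 st.py
```

```text
time_s: 18.73
tool_pos: [0.5285, 0.1356, 0.3273]
orientation: [-0.145, 1.56, 0.119]
force: [-1.6, 14.2, -1.2]
grip_width: 0.0005
t 18.73 tipC mm [ -0.2 102.2 141.4] tcpC [ -1.2 105.5 327.3] F along y 14.3 Fz -1.2
turn [-0.065  0.036  0.118]
```

```bash
python3 -m handwheel '[[[0,-0.05,0,0,0,-0.02],[0,-0.05,0,0,0,-0.02],[0,-0.05,0,0,0,-0.02],[0,-0.02,0,0,0,0],[0,0,0,0,0,0]]]'; python3 st.py
```

```text
time_s: 19.35
tool_pos: [0.5287, 0.1339, 0.3273]
orientation: [-0.14, 1.559, 0.119]
force: [-1.7, 7.6, 0.6]
grip_width: 0.0005
t 19.35 tipC mm [ -0.2 101.2 141.3] tcpC [ -1.4 103.8 327.3] F along y 7.7 Fz 0.6
turn [-0.088  0.043  0.091]
```

```bash
python3 -m handwheel '[[[0,0.25,0.03,-0.08,0.04,0.09],[0,0.28,0,0,0,0],[0,0.28,0,0,0,0],[0,0.1,0,0,0,0],[0,0,0,0,0,0]]]'; python3 st.py; python3 -c "
from h import *
from workcell import arm
d=arm.snapshot('top');np.savez('top7.npz',**d);crop(d,220,180,360,260,5,'pics/t7.png')"
```

```text
time_s: 19.98
tool_pos: [0.5247, 0.1621, 0.327]
orientation: [-0.14, 1.566, 0.139]
force: [-1.1, -1.0, 0.5]
grip_width: 0.0004
t 19.98 tipC mm [ -0.3 132.2 141. ] tcpC [-3.000e-01  1.323e+02  3.270e+02] F along y -0.8 Fz 0.5
turn [-0.003 -0.     0.003]
```

View pics/t7.png

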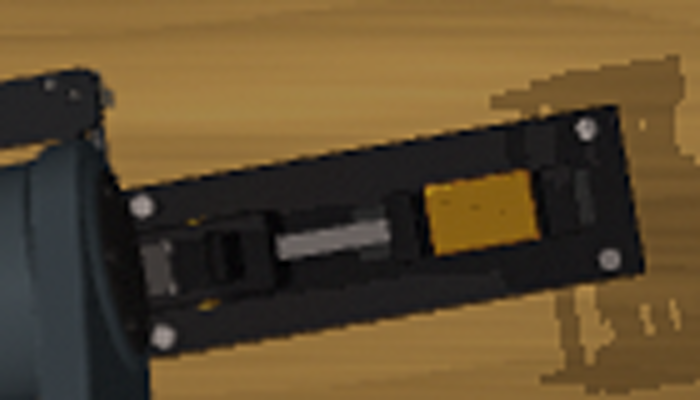

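The jaw moved another ~10 mm, and the block is now at or near the fixed jaw. Final squeeze, slowly, aiming for about 22 N.

```bash
python3 -m handwheel '[[[0,-0.1,0,0,0,0],[0,-0.1,0,0,0,-0.02],[0,-0.08,0,0,0,-0.02],[0,-0.07,0,0,0,-0.02],[0,-0.06,0,0,0,-0.02]]]'; python3 st.py
```

```text
time_s: 20.65
tool_pos: [0.5264, 0.1516, 0.3279]
orientation: [-0.14, 1.565, 0.134]
force: [-2.2, 12.7, -0.1]
grip_width: 0.0003
t 20.65 tipC mm [ -0.2 120.9 141.9] tcpC [ -0.4 121.6 327.9] F along y 12.9 Fz -0.1
turn [-0.021  0.007  0.025]
```

```bash
python3 -m handwheel '[[[0,-0.05,0,0,0,-0.02],[0,-0.05,0,0,0,-0.02],[0,-0.05,0,0,0,-0.02],[0,0,0,0,0,0],[0,0,0,0,0,0]]]'; python3 st.py
```

```text
time_s: 21.28
tool_pos: [0.5263, 0.1511, 0.3279]
orientation: [-0.135, 1.564, 0.136]
force: [-1.0, 7.7, -1.2]
grip_width: -0.0001
t 21.27 tipC mm [ -0.2 121.1 141.9] tcpC [ -0.6 121.1 327.9] F along y 7.8 Fz -1.2
turn [-0.036  0.015 -0.   ]
```

```bash
python3 -m handwheel '[[[0,-0.06,0,0,0,-0.02],[0,-0.06,0,0,0,-0.02],[0,-0.06,0,0,0,-0.02],[0,-0.06,0,0,0,-0.02],[0,-0.06,0,0,0,-0.02]]]'; python3 st.py
```

```text
time_s: 21.9
tool_pos: [0.5269, 0.147, 0.3282]
orientation: [-0.133, 1.563, 0.134]
force: [-2.2, 16.0, -0.4]
grip_width: 0.0002
t 21.9 tipC mm [ -0.2 117.1 142.2] tcpC [ -0.8 117.  328.2] F along y 16.2 Fz -0.4
turn [-0.054  0.024 -0.004]
```

```bash
python3 -m handwheel '[[[0,-0.06,0,0,0,-0.02],[0,-0.06,0,0,0,-0.02],[0,-0.06,0,0,0,-0.02],[0,-0.06,0,0,0,-0.02],[0,-0.06,0,0,0,-0.02]]]'; python3 st.py
```

```text
time_s: 22.52
tool_pos: [0.5271, 0.1443, 0.3284]
orientation: [-0.128, 1.562, 0.135]
force: [-1.6, 17.8, -0.5]
grip_width: 0.0004
t 22.52 tipC mm [-1.000e-01  1.150e+02  1.424e+02] tcpC [ -1.1 114.3 328.4] F along y 17.8 Fz -0.5
turn [-0.07   0.036 -0.026]
```

```bash
python3 -m handwheel '[[[0,-0.07,0,0,0,-0.03],[0,-0.07,0,0,0,-0.03],[0,-0.07,0,0,0,-0.03],[0,-0.07,0,0,0,-0.03],[0,-0.07,0,0,0,-0.03]]]'; python3 st.py
```

```text
time_s: 23.15
tool_pos: [0.5273, 0.1414, 0.3285]
orientation: [-0.127, 1.56, 0.132]
force: [-2.5, 22.2, -1.5]
grip_width: 0.0005
t 23.15 tipC mm [-1.000e-01  1.120e+02  1.425e+02] tcpC [ -1.4 111.4 328.5] F along y 22.3 Fz -1.5
turn [-0.086  0.047 -0.02 ]
```

22.3 N with the lever about 10 mm short of its stop, so the grip should be firm. Releasing and retreating.

```bash
python3 -m handwheel '[[[0,0.15,0,0,0,0],[0,0.25,0,0,0,0],[0,0.3,0,0,0,0],[0,0.4,0,0,0,0],[0,0.4,0,0,0,0]]]'; python3 st.py; python3 -c "
from h import *
from workcell import arm
d=arm.snapshot('side');np.savez('side8.npz',**d);crop(d,265,170,385,290,5,'pics/s8.png')
d=arm.snapshot('top');np.savez('top8.npz',**d);crop(d,220,180,360,260,5,'pics/t8.png')"
```

```text
time_s: 23.78
tool_pos: [0.5196, 0.1876, 0.3285]
orientation: [-0.125, 1.56, 0.132]
force: [-0.3, -0.5, -0.3]
grip_width: 0.0006
t 23.77 tipC mm [  0.6 158.8 142.5] tcpC [ -0.8 158.2 328.5] F along y -0.4 Fz -0.3
turn [-0.095  0.047 -0.022]
```

View pics/t8.png

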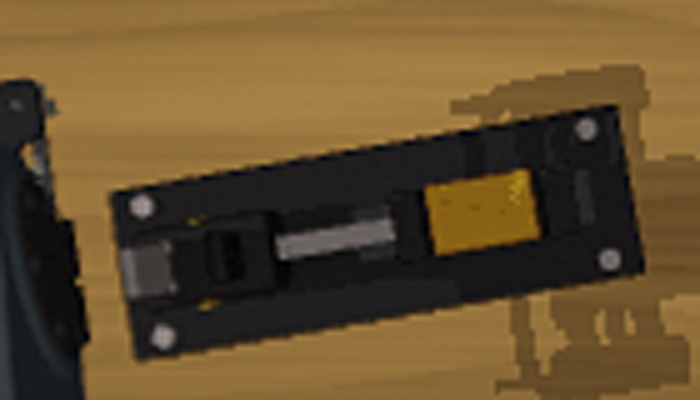

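View pics/s8.png

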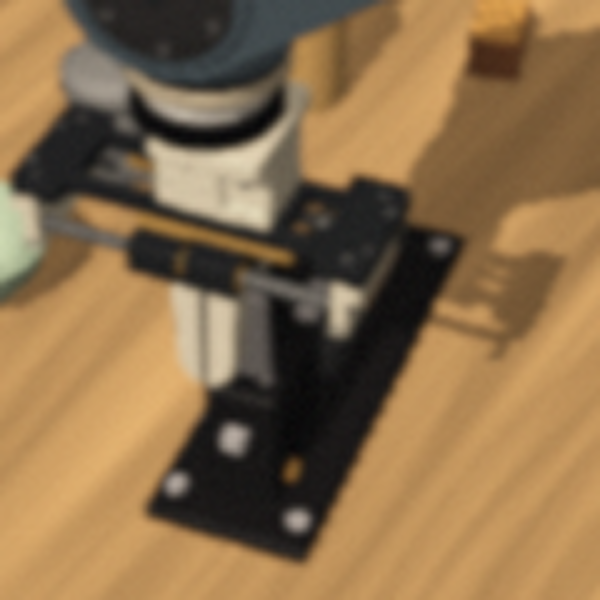

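The jaw advanced only ~2.6 mm (pad compression) and the lever sprang back. One more gentle squeeze will confirm the grip is retained: it should stall earlier in the stroke.

```bash
python3 -m handwheel '[[[0.05,-0.3,0,-0.1,0.05,-0.02],[0,-0.3,0,0,0,0],[0,-0.2,0,0,0,0],[0,-0.12,0,0,0,0],[0,-0.08,0,0,0,-0.02]]]'; python3 st.py;python3 -m handwheel '[[[0,-0.06,0,0,0,-0.02],[0,-0.06,0,0,0,-0.02],[0,-0.06,0,0,0,-0.02],[0,-0.06,0,0,0,-0.02],[0,-0.06,0,0,0,-0.02]]]'; python3 st.py
```

```text
time_s: 24.5
tool_pos: [0.5253, 0.1556, 0.327]
orientation: [-0.143, 1.567, 0.139]
force: [-1.3, 4.3, 2.7]
grip_width: 0.0005
t 24.5 tipC mm [ -1.  125.3 141. ] tcpC [ -0.8 125.7 327. ] F along y 4.5 Fz 2.7
turn [ 0.014 -0.006  0.017]
time_s: 25.12
tool_pos: [0.5264, 0.1487, 0.3277]
orientation: [-0.151, 1.565, 0.131]
force: [-3.2, 16.3, 1.9]
grip_width: 0.0002
t 25.12 tipC mm [ -1.  116.3 141.7] tcpC [ -1.  118.7 327.7] F along y 16.6 Fz 1.9
turn [ 0.011 -0.001  0.086]
```

```bash
python3 -m handwheel '[[[0,-0.06,0,0,0,-0.02],[0,-0.06,0,0,0,-0.02],[0,-0.06,0,0,0,-0.02],[0,-0.06,0,0,0,-0.02],[0,-0.06,0,0,0,-0.02]]]'; python3 st.py
```

```text
time_s: 25.75
tool_pos: [0.5265, 0.1469, 0.3278]
orientation: [-0.149, 1.564, 0.132]
force: [-3.5, 17.8, 1.7]
grip_width: 0.0003
t 25.75 tipC mm [ -1.  114.8 141.8] tcpC [ -1.2 116.9 327.8] F along y 18.2 Fz 1.7
turn [0.007 0.009 0.076]
```

```bash
python3 -m handwheel '[[[0,-0.08,0,0,0,-0.02],[0,-0.08,0,0,0,-0.02],[0,-0.07,0,0,0,-0.02],[0,-0.07,0,0,0,-0.02],[0,-0.07,0,0,0,-0.02]]]'; python3 st.py;python3 -c "
from h import *
from workcell import arm
d=arm.snapshot('top');np.savez('top9.npz',**d);crop(d,220,180,360,260,5,'pics/t9.png')
for n in (7,8,9):
  d=load(f'top{n}.npz');g=cv2.cvtColor(d['pixels'],cv2.COLOR_RGB2GRAY).astype(int)
  print(n,g[227,285:312].tolist(), g[222,302:312].tolist())"
```

```text
time_s: 26.38
tool_pos: [0.5267, 0.1443, 0.3279]
orientation: [-0.145, 1.563, 0.135]
force: [-3.3, 20.6, 2.2]
grip_width: 0.0003
t 26.38 tipC mm [ -1.  113.1 141.9] tcpC [ -1.4 114.3 327.9] F along y 20.8 Fz 2.2
turn [0.    0.017 0.043]
7 [101, 99, 100, 101, 101, 100, 101, 101, 101, 100, 98, 101, 105, 29, 22, 23, 23, 23, 14, 11, 12, 81, 104, 100, 100, 100, 99] [19, 9, 9, 65, 101, 100, 99, 98, 98, 99]
8 [99, 99, 100, 101, 100, 100, 100, 101, 101, 100, 99, 100, 101, 106, 31, 22, 22, 23, 24, 20, 13, 51, 105, 101, 100, 100, 99] [24, 23, 13, 24, 102, 101, 100, 99, 99, 99]
9 [100, 99, 99, 100, 100, 100, 101, 100, 101, 100, 99, 99, 100, 103, 40, 20, 22, 24, 25, 23, 6, 50, 104, 101, 101, 100, 100] [25, 24, 6, 22, 102, 101, 99, 98, 98, 99]
```

The jaw hasn't moved between let-go (picture 8) and loaded (picture 9), so the grip is retained. A slight top-up, then release.

```bash
python3 -m handwheel '[[[0,-0.08,0,0,0,-0.03],[0,-0.08,0,0,0,-0.03],[0,-0.08,0,0,0,-0.03],[0,-0.07,0,0,0,-0.03],[0,-0.07,0,0,0,-0.03]]]'; python3 st.py
```

```text
time_s: 27.05
tool_pos: [0.5268, 0.1427, 0.328]
orientation: [-0.142, 1.562, 0.134]
force: [-3.9, 22.7, 2.1]
grip_width: 0.0002
t 27.05 tipC mm [ -0.9 111.7 142. ] tcpC [ -1.7 112.7 328. ] F along y 23.0 Fz 2.1
turn [-0.011  0.029  0.037]
```

```bash
python3 -m handwheel '[[[0,0.15,0,0,0,0],[0,0.25,0,0,0,0],[0,0.4,0,0,0,0],[0,0.5,0,0,0,0],[0,0.6,0,0,0,0]]]'; python3 -m handwheel '[[[-0.3,0.5,0,0,0,0],[-0.8,0.8,0,0,0,0],[-0.8,0.8,0,0,0,0],[-0.5,0.3,0,0,0,0],[0,0,0,0,0,0]]]';python3 st.py; python3 -c "
from h import *
from workcell import arm
d=arm.snapshot('side');np.savez('side10.npz',**d);cv2.imwrite('pics/s10.png',d['pixels'][:,:,::-1]);crop(d,265,170,385,290,5,'pics/s10c.png')
d=arm.snapshot('top');np.savez('top10.npz',**d);cv2.imwrite('pics/t10.png',d['pixels'][:,:,::-1])
g=cv2.cvtColor(d['pixels'],cv2.COLOR_RGB2GRAY).astype(int);print(g[227,295:312].tolist())
hs=cv2.cvtColor(d['pixels'],cv2.COLOR_RGB2HSV)[205:240,295:335];m=(hs[...,1]>190)&(hs[...,2]>110)
y,x=np.nonzero(m);P=toC(onz(d,np.c_[x+295,y+205].astype(float),.07))*1000;print(P.mean(0),cv2.minAreaRect(P[:,:2].astype(np.float32)))"
```

```text
time_s: 27.68
tool_pos: [0.5162, 0.2015, 0.327]
orientation: [-0.143, 1.562, 0.133]
force: [0.1, -0.4, -0.4]
grip_width: 0.0002
time_s: 28.3
tool_pos: [0.5016, 0.2788, 0.4025]
orientation: [-0.145, 1.561, 0.136]
force: [-0.2, 1.0, -0.1]
grip_width: 0.0006
t 28.3 tipC mm [ -1.5 249.9 216.5] tcpC [ -2.4 251.1 402.5] F along y 1.0 Fz -0.1
turn [0.006 0.032 0.043]
[98, 99, 100, 106, 30, 18, 22, 24, 23, 19, 10, 51, 104, 101, 100, 100, 99]
[  1.18000534 -62.13623397  70.        ] ((1.2116546630859375, -62.09809112548828), (36.47224807739258, 56.977996826171875), 0.12163949012756348)
```

View pics/t10.png

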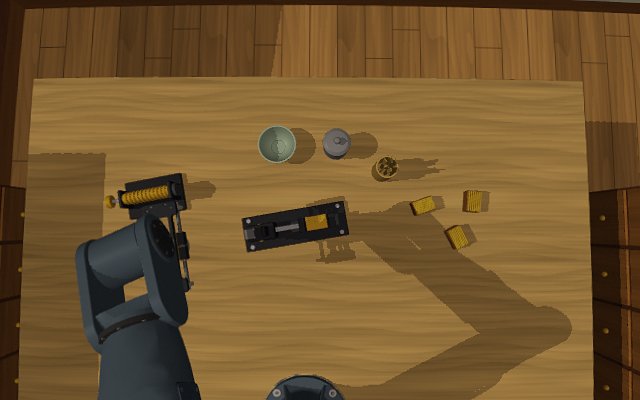

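View pics/s10c.png

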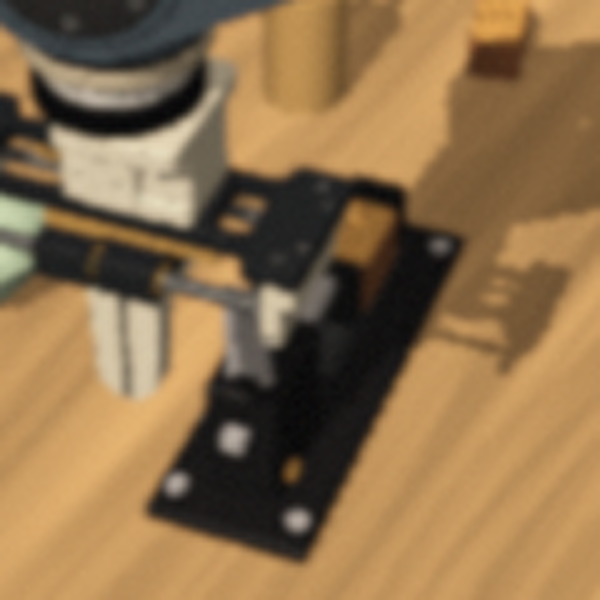

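```bash
python3 -m handwheel '[[[0,0,0,0,0,0],[0,0,0,0,0,0],[0,0,0,0,0,0],[0,0,0,0,0,0],[0,0,0,0,0,0]]]' && python3 -c "
from workcell import arm
print(arm.sign_off())"
```

```text
time_s: 29.02
tool_pos: [0.502, 0.2762, 0.3989]
orientation: [-0.144, 1.567, 0.131]
force: [0.9, 0.2, -0.0]
grip_width: 0.0004
the job is handed in; nothing more can be done
None
```

I laid the block on the bed between the jaws, let it go, clamped it with the trigger alone, and handed the job in at about 29 s of the 54 s allowed. `sign_off` gives no verdict, so the grip is inferred from force readings and pictures.

- **Placing:** I took the block nearest the base and set it about 50 mm to -y in the clamp frame, clear of both jaws.
- **Squeezing:** Three full strokes with the closed fingers moved the jaw about 29 mm in all. The final squeeze stalled at 22.3 N, with the lever about 10 mm short of its stop. A top-up to 23 N estimates to 18 to 20 N on the block, but I did not measure that force directly.
- **Last checks:** The jaw did not move between let-go and loaded pictures. The block is within about 1.2 mm of the bed's middle line and aligned to about 0.1°. The lever has sprung back, the bystanders stand where they were, and the arm is clear of everything.
- **Disagreements:**
    - The second full stroke ran into the lever's hard stop at about 46 N, while the block was still loose; the block did not visibly suffer.
    - The check squeeze did not stall earlier than before, as I had expected. I relied on the jaw staying put in the pictures instead.
    - The side camera showed a steady offset of 1 to 2 pixels.

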